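# Cure a batch of repaired stone edge samples

## Robot

A 6-joint arm with a two-finger parallel gripper is mounted at the origin on the work surface. World frame = base frame: x ahead of the robot, y to its left, z up, the work surface at z = 0. Lengths are in m, angles in rad, forces in N, time in s.
With the tool pointing down it reaches from about 0.35 to 0.775 m from the base axis. Payload 7.3 kg.
Tool frame: the origin (TCP) lies on the centre line of the jaws, within the pads' length; the fingertips stand 17 mm ahead of it and the grasp point (between the pads) lies 2 mm behind it (robot.tcp_to_tips is the distance from the TCP to the fingertips, in m); z points along the fingers, y is the line along which they close (so a half turn about z gives the same grasp; the last joint's range is limited). The gripper opens to 92 mm and grips with 3 to 60 N. Pads are 19 mm wide; open, the fingers measure 130 mm over their backs; the gripper's body (75 mm by 190 mm) begins 47 mm behind the grasp point.
Start: joints at [-1.298, 0.342, 1.524, -0, 1.275, -0.146], TCP at [0.214, -0.48, 0.244] pointing down, gripper open.
Joint ranges: [-2.53, 2.53], [-0.77, 2.02], [0.04, 2.7], [-1, 4.14], [0.28, 2.66], [-3.11, 3.11]. Speed limits (rad/s): [2.57, 2.57, 3.14, 3.14, 3.14, 3.14].

## Interface

Orientations are given as [roll, pitch, yaw] about the fixed x, y, z axes, in that order (R = Rz(yaw) Ry(pitch) Rx(roll)).
In Python, from cell import robot gives the robot as it stands. The module is installed in compiled form; this text tells all that it offers.
- The arm moves only by the tool carry_out, never from a script. Its argument "commands" is a list of rows, each a list of 3 entries, a list of its own where there are three numbers: the shift along the tool's x, y, z in m, then the turn about the tool's z in rad, then the opening, from 0 (shut) to 1 (fully open). In form: [[[dx, dy, dz], yaw, claw], ...]. A call has 1 to 20 rows; each row shifts and turns the commanded pose from where the row before left it, along the tool's axes as they then stand; what a row does not reach is not made up. A row lasts 1/8 s, in which the tool goes at most 62.5 mm and 10.7 degrees, less where a joint would pass 70% of its speed; a pose out of reach is approached as far as the arm can. A call is refused whole if a number of a shift passes 0.0625 or a number of a turn 0.188, either way. A call with a gripper value outside its range is refused whole. The fingers move at their own pace and stop on an object; "newtons" is the grip in N (left out, the last holds). Time passes only in rows, so rows that do not move let the fingers close. It gives the time, the measured TCP pose, the force, the opening and the grip force at its end, in the units of the state.
- robot.observe(): the state, without advancing time (a new reading comes with each control period).
- robot.read_camera(name): name is "scene" or "side" or "wrist"; returns a dict with "pixels" (400x640x3 uint8, red, green, blue), "fx", "fy", "cx", "cy" (pixels), "view" (4x4, takes a point from world to camera coordinates); the wrist camera has in their place "T_tool_cam" (4x4, takes a point from camera to tool coordinates, whose origin is the TCP and whose axes are the flange's). Camera axes: x right, y up, looking along -z (the intrinsics and any distortion apply to the point x, -y, -z); pixel columns grow to the right and rows downward; lengths in m; the calibration is good to about 2 mm. A picture is of the moment at which its call begins: read the wrist's pose just before it. There is no depth.
- robot.hand_in(): hands the job in; it is judged then, once.
Trained networks look in a picture, given as the dict that the camera call returned (one of the last four; its "shot" number tells which), for a name from the list of things; names that differ only in an ending like _2 or _b are one class to them, and where a whole thing is asked for, a point or a joint stands for the part that bears it (a point fixed in the world has none). Each returns a list of dicts, best first, with "p" (0 to 1); they miss things now and then, are a little off and sometimes report something else, mostly with a low value. They report only what shows in the picture. A call takes as long as a camera call. They do not tell look-alikes from the thing itself.
- robot.find_in(picture, name): "at" ([column, row] in pixels, amid what is visible of it).
- robot.tip_of(picture, name): "at" ([column, row] in pixels: a listed point, or the origin of a listed thing).
The state is a dict: "time": time; "qpos": joint angles; "qvel": joint speeds; "joint_efforts": joint torques, N m; "tool_pos": TCP position; "tool_rot": TCP orientation; "contact_force": force on the tool from outside, world axes, zero at the start; "torque": the same for the moment, N m; "opening": finger opening in m; "grip_force": force on a finger pad.
Only numpy, scipy, OpenCV 4.12 (cv2) and the standard library are available. Lean on these libraries where they do the work, as an engineer would, in place of code of your own. Each camera call takes 0.05 s, during which the arm holds its last target. There are 200 camera calls.

## Task

Unload and reload the UV curing unit: take every cured sample out of the bays and lay it flat, filled face up, on the cork pad, and slide every fresh sample from the plywood board, bullnose end first, into a bay of its own until it is fully home against the stop. Then turn the time dial to 40 s (the long thick tick) and press the keys one at a time in the order RESET (small round), LAMP (square), START (large round). Leave everything else on the bench where it is.

Things in the scene. Friction and masses are not known exactly. Their poses are not given: they have to be found in the camera images.
- fresh1: Dark granite edge sample, a slab 130 x 50 x 20 mm, 0.31 kg. The +x end is rounded over (bullnose, radius 10 mm) with a pale filled chip on top near it; the -x end is square. Origin: centre of the underside, x along the length, z up. Fresh: starts flat on the plywood board (220 x 300 x 6 mm, fixed, left front). Two or three of fresh1-3 are present.
- fresh2: Dark granite edge sample, a slab 130 x 50 x 20 mm, 0.31 kg. The +x end is rounded over (bullnose, radius 10 mm) with a pale filled chip on top near it; the -x end is square. Origin: centre of the underside, x along the length, z up. Fresh: starts flat on the plywood board (220 x 300 x 6 mm, fixed, left front). Two or three of fresh1-3 are present.
- fresh3: Dark granite edge sample, a slab 130 x 50 x 20 mm, 0.31 kg. The +x end is rounded over (bullnose, radius 10 mm) with a pale filled chip on top near it; the -x end is square. Origin: centre of the underside, x along the length, z up. Fresh: starts flat on the plywood board (220 x 300 x 6 mm, fixed, left front). Two or three of fresh1-3 are present.
- cured1: Dark granite edge sample, a slab 130 x 50 x 20 mm, 0.31 kg. The +x end is rounded over (bullnose, radius 10 mm) with a pale filled chip on top near it; the -x end is square. Origin: centre of the underside, x along the length, z up. Cured: starts home in one of the unit's three bays. Two or three of cured1-3 are present.
- cured2: Dark granite edge sample, a slab 130 x 50 x 20 mm, 0.31 kg. The +x end is rounded over (bullnose, radius 10 mm) with a pale filled chip on top near it; the -x end is square. Origin: centre of the underside, x along the length, z up. Cured: starts home in one of the unit's three bays. Two or three of cured1-3 are present.
- cured3: Dark granite edge sample, a slab 130 x 50 x 20 mm, 0.31 kg. The +x end is rounded over (bullnose, radius 10 mm) with a pale filled chip on top near it; the -x end is square. Origin: centre of the underside, x along the length, z up. Cured: starts home in one of the unit's three bays. Two or three of cured1-3 are present.
- bay1 (a point): Left bay (seen from the robot) of the UV curing unit: point at the middle of the bay's mouth, on its floor, 30 mm above the table; x points straight into the bay, z up. All bays are level slots 54 mm wide, 24 mm high and 80 mm deep to a solid stop; the side guides are flared by 6 mm over the first 6 mm. A sample lies loosely in its bay and can be pulled straight out.
- bay2 (a point): Middle bay, as bay1. The unit is a low fixed box 320 mm wide (bays 100 mm apart), 150 mm deep, its front face at the mouths: solid hood from the bays' roof (54 mm above the table) to the flat deck at 78 mm, which carries the dial and keys with centres 83 mm behind the front face.
- bay3 (a point): Right bay, as bay1. In front of each mouth a steel tongue 26 mm wide and 50 mm long, solid down to the table, carries the bay's floor on towards the robot and supports the sample. A sample fully home against the stop has 80 mm inside and its square end flush with the tongue's front edge.
- pad: Fixed cork pad lying on the table, right front, 150 (x) x 300 (y) x 5 mm; origin at the centre of its underside. It starts empty and takes the cured samples side by side.
- dial (a joint): Cure-time dial on the left of the unit's deck: angle in rad, grows clockwise seen from above, stops at 0 and 3.7. Scale: 0.6 rad per 10 s, so 0 s = 0 (pointer towards the robot, along -x of the bays), seven ticks up to 60 s = 3.6; the tick of 40 s (2.4 rad) is the one long thick tick. Light friction, stays where left. It starts somewhere between 1.0 and 1.9.
- dial_grip (a point): Grip point of the dial, on its axis, 37 mm above the deck; turns with the dial. The grip is an upright bar 42 mm long, 14 mm thick, its top 7 mm above this point and a disc of radius 22 mm under it whose top is 23 mm below this point. x of this frame runs along the bar; the white pointer line is on the bar's -x half.
- key_reset (a joint): RESET: small round key (diameter 20 mm), leftmost of the three keys, next to the dial, on the unit's deck; travel in m, 0 up to 0.006 fully down; springs back; 1.5 N to start, 5 N fully down. It counts as pressed beyond 0.004.
- key_reset_top (a point): Centre of the top of the RESET key, 22 mm above the deck when up; moves with the key.
- key_lamp (a joint): LAMP: square key (24 mm), middle key, on the unit's deck; travel in m, 0 up to 0.006 fully down; springs back; 1.5 N to start, 5 N fully down. It counts as pressed beyond 0.004.
- key_lamp_top (a point): Centre of the top of the LAMP key, 22 mm above the deck when up; moves with the key.
- key_start (a joint): START: large round key (diameter 34 mm), rightmost key, on the unit's deck; travel in m, 0 up to 0.006 fully down; springs back; 1.5 N to start, 5 N fully down. It counts as pressed beyond 0.004.
- key_start_top (a point): Centre of the top of the START key, 22 mm above the deck when up; moves with the key.
- disc1: Bystander, to be left alone: polishing disc, diameter 100 mm, 9 mm thick, lying between the plywood board and the cork pad; origin on its underside.
- knife: Bystander, to be left alone: filling knife with wooden handle, 200 mm long, beyond the plywood board; origin on its underside.
- tin: Bystander, to be left alone: resin tin, diameter 84 mm, 110 mm high, behind the plywood board, left of the unit; origin on its underside.
- bottle: Bystander, to be left alone: bottle, diameter 68 mm, 200 mm high, right of the unit; origin on its underside.
- tape: Bystander, to be left alone: tape measure, 70 x 42 x 62 mm, right of the unit, behind the bottle; origin on its underside.
There are look-alikes about, which are no part of the job. Leave any yellow look-alike of the fresh3 alone.

How it is judged:
On the way, in this order (a step that is already met when the one before it is completed fails the run):
1. every cured sample lies on the cork pad and every fresh sample is fully home in a bay (in any order) (((x of bay1 in the frame of fresh1 between -0.03 and -0.0105 m and y of bay1 in the frame of fresh1 between -0.006 and 0.006 m and z of fresh1 in the frame of bay1 between -0.005 and 0.007 m and angle between the x axis of fresh1 and the x axis of bay1, either way round below 0.08 rad) or (x of bay2 in the frame of fresh1 between -0.03 and -0.0105 m and y of bay2 in the frame of fresh1 between -0.006 and 0.006 m and z of fresh1 in the frame of bay2 between -0.005 and 0.007 m and angle between the x axis of fresh1 and the x axis of bay2, either way round below 0.08 rad) or (x of bay3 in the frame of fresh1 between -0.03 and -0.0105 m and y of bay3 in the frame of fresh1 between -0.006 and 0.006 m and z of fresh1 in the frame of bay3 between -0.005 and 0.007 m and angle between the x axis of fresh1 and the x axis of bay3, either way round below 0.08 rad)) and ((x of bay1 in the frame of fresh2 between -0.03 and -0.0105 m and y of bay1 in the frame of fresh2 between -0.006 and 0.006 m and z of fresh2 in the frame of bay1 between -0.005 and 0.007 m and angle between the x axis of fresh2 and the x axis of bay1, either way round below 0.08 rad) or (x of bay2 in the frame of fresh2 between -0.03 and -0.0105 m and y of bay2 in the frame of fresh2 between -0.006 and 0.006 m and z of fresh2 in the frame of bay2 between -0.005 and 0.007 m and angle between the x axis of fresh2 and the x axis of bay2, either way round below 0.08 rad) or (x of bay3 in the frame of fresh2 between -0.03 and -0.0105 m and y of bay3 in the frame of fresh2 between -0.006 and 0.006 m and z of fresh2 in the frame of bay3 between -0.005 and 0.007 m and angle between the x axis of fresh2 and the x axis of bay3, either way round below 0.08 rad)) and ((x of bay1 in the frame of fresh3 between -0.03 and -0.0105 m and y of bay1 in the frame of fresh3 between -0.006 and 0.006 m and z of fresh3 in the frame of bay1 between -0.005 and 0.007 m and angle between the x axis of fresh3 and the x axis of bay1, either way round below 0.08 rad) or (x of bay2 in the frame of fresh3 between -0.03 and -0.0105 m and y of bay2 in the frame of fresh3 between -0.006 and 0.006 m and z of fresh3 in the frame of bay2 between -0.005 and 0.007 m and angle between the x axis of fresh3 and the x axis of bay2, either way round below 0.08 rad) or (x of bay3 in the frame of fresh3 between -0.03 and -0.0105 m and y of bay3 in the frame of fresh3 between -0.006 and 0.006 m and z of fresh3 in the frame of bay3 between -0.005 and 0.007 m and angle between the x axis of fresh3 and the x axis of bay3, either way round below 0.08 rad)) and x of cured1 in the frame of pad between -0.075 and 0.075 m and y of cured1 in the frame of pad between -0.15 and 0.15 m and z of each of cured1, cured2, cured3 in the frame of pad below 0.012 m and angle between each of cured1, cured2, cured3's own z axis and vertical below 0.12 rad and x of cured2 in the frame of pad between -0.075 and 0.075 m and y of cured2 in the frame of pad between -0.15 and 0.15 m and x of cured3 in the frame of pad between -0.075 and 0.075 m and y of cured3 in the frame of pad between -0.15 and 0.15 m), for 0.2 s.
2. the dial is turned to 40 s (value of joint dial between 2.25 and 2.55 rad), for 0.2 s.
3. RESET is pressed (value of joint key_reset above 0.004 m), for 0.05 s.
4. LAMP is pressed (value of joint key_lamp above 0.004 m), for 0.05 s.
5. START is pressed (value of joint key_start above 0.004 m), for 0.05 s.
At the end, for the whole second after the job is handed in: Every fresh sample is in a bay, bullnose in, its nose within 4.5 mm of the 80 mm deep stop and level on the bay's floor; every cured sample lies flat, filled face up, and still, with its centre over the cork pad; the dial stands at 40 s (2.4 rad) within 0.15 rad; all keys are up again (all of step 1 and all of step 2 and linear speed of each of fresh1, fresh2, fresh3, cured1, cured2, cured3 below 0.02 m/s and value of joint each of key_reset, key_lamp, key_start below 0.002 m); the robot touches nothing.
It fails at once if two keys are pressed at once (value of joint each of key_reset, key_lamp above 0.004 m or value of joint each of key_lamp, key_start above 0.004 m or value of joint each of key_reset, key_start above 0.004 m).
It fails at once if START is pressed while the dial is off 40 s (value of joint key_start above 0.004 m and not (value of joint dial between 2.25 and 2.55 rad)).
It fails at once if a bystander is moved by more than 30 mm (distance of any of disc1, knife, tin, bottle, tape from where it was at the start of the episode above 0.03 m).
Of fresh1, fresh2, fresh3 only 2 to 3 are there at a start; the rules pass over those that are not, and their reading is None.
Of cured1, cured2, cured3 only 2 to 3 are there at a start; the rules pass over those that are not, and their reading is None.
At some moment in a run one of fresh1, fresh2, fresh3 may be knocked a few centimetres aside while the robot is not near it.
Once in a run the grip may slacken for a moment while it holds something.
It also fails if it takes over 210 s, if anything falls off the work surface, if the arm or the gripper's body presses on something with over 40 N, if the wrist force passes 120 N, or if a joint passes its speed limit or range.

## Working session

There is one attempt and no reset: what is moved stays moved. The work goes in short steps, Python scripts to look and compute and a tool call to move; the robot and the scene stay as the last step left them, time stands still between calls to the robot, and variables do not carry over. Pictures are saved under pics/ and viewed, at most 14 in all, crops included, and the job is handed in when it is done.

Besides the shell and the picture viewer there is one more tool, called after "Request:" as name(argument=value, ...) on one line, values as JSON. carry_out: Moves the arm, as the interface text tells. Its arguments: {"type":"object","properties":{"commands":{"type":"array"},"newtons":{"type":"number"}},"required":["commands"]}

```bash
mkdir -p pics; cat > h.py <<'E'
import numpy as np, cv2
from cell import robot
from scipy.spatial.transform import Rotation as R
def save(c,n): cv2.imwrite('pics/'+n,cv2.cvtColor(c['pixels'],cv2.COLOR_RGB2BGR))
def ray(c,px,st=None):
    d=np.array([(px[0]-c['cx'])/c['fx'],-(px[1]-c['cy'])/c['fy'],-1.])
    if 'view' in c: T=np.linalg.inv(np.array(c['view']))
    else:
        T=np.eye(4);T[:3,:3]=R.from_euler('xyz',st['tool_rot']).as_matrix();T[:3,3]=st['tool_pos'];T=T@np.array(c['T_tool_cam'])
    return T[:3,3],T[:3,:3]@d
def onz(c,px,z,st=None):
    o,d=ray(c,px,st);return o+d*(z-o[2])/d[2]
E
python3 - <<'E'
from h import *
s=robot.observe();print(s['tool_pos'],s['tool_rot'],s['opening'])
for n in ['scene','side']:
    c=robot.read_camera(n);save(c,n+'0.png');print({k:v for k,v in c.items() if k!='pixels'})
    for k,z in [('fresh1',.006),('cured1',.03),('pad',0),('bay1',.03),('bay2',.03),('bay3',.03),('dial_grip',.115),('key_reset_top',.1),('key_lamp_top',.1),('key_start_top',.1),('disc1',0)]:
        print(n,k,[(np.round(r['p'],2),np.round(r['at']),np.round(onz(c,r['at'],z),3)[:2]) for r in robot.tip_of(c,k)][:7])
E
```

```text
[ 0.21340553 -0.47924686  0.24302437] [-3.14003089e+00 -1.99769011e-04  4.18810057e-01] 0.09153836504895448
{'fx': 463.3714829268189, 'fy': 463.3714829268189, 'cx': 315.3078344172851, 'cy': 200.5286333400917, 'view': array([[ 0.55228006,  0.83365313,  0.00303146, -0.2395757 ],
       [-0.50094181,  0.32895384,  0.800529  ,  0.1829406 ],
       [ 0.6663663 , -0.44363479,  0.59928635, -1.95628971],
       [ 0.        ,  0.        ,  0.        ,  1.        ]]), 'shot': 1}
scene fresh1 [(np.float64(0.85), array([389., 208.]), array([0.574, 0.226])), (np.float64(0.84), array([360., 153.]), array([0.214, 0.374])), (np.float64(0.75), array([385., 189.]), array([0.478, 0.288])), (np.float64(0.67), array([413., 180.]), array([0.491, 0.419]))]
scene cured1 [(np.float64(0.5), array([352., 226.]), array([0.603, 0.035])), (np.float64(0.46), array([298., 250.]), array([ 0.605, -0.177])), (np.float64(0.44), array([327., 237.]), array([ 0.605, -0.067])), (np.float64(0.31), array([413., 180.]), array([0.513, 0.397]))]
scene pad [(np.float64(0.91), array([232., 232.]), array([ 0.382, -0.303]))]
scene 
[... 2948 characters left out ...]
array([0.598, 0.043])), (np.float64(0.64), array([354., 209.]), array([ 0.59 , -0.063]))]
side dial_grip [(np.float64(0.72), array([366., 165.]), array([0.676, 0.03 ]))]
side key_reset_top [(np.float64(0.7), array([415., 318.]), array([ 0.538, -0.509])), (np.float64(0.48), array([376., 181.]), array([ 0.68 , -0.038]))]
side key_lamp_top [(np.float64(0.57), array([385., 195.]), array([ 0.678, -0.101])), (np.float64(0.3), array([396., 209.]), array([ 0.68 , -0.165]))]
side key_start_top [(np.float64(0.57), array([398., 210.]), array([ 0.684, -0.173])), (np.float64(0.39), array([340., 188.]), array([ 0.559, -0.014]))]
side disc1 [(np.float64(0.71), array([308., 219.]), array([ 0.441, -0.016]))]
```

```bash
python3 - <<'E'
import cv2
a=cv2.imread('pics/scene0.png')[120:290,200:460];b=cv2.imread('pics/side0.png')[90:340,230:450]
cv2.imwrite('pics/v1.png',cv2.resize(a,None,fx=3,fy=3,interpolation=cv2.INTER_CUBIC))
cv2.imwrite('pics/v2.png',cv2.resize(b,None,fx=2.4,fy=2.4,interpolation=cv2.INTER_CUBIC))
E
```

```text
(no output)
```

View pics/v1.png

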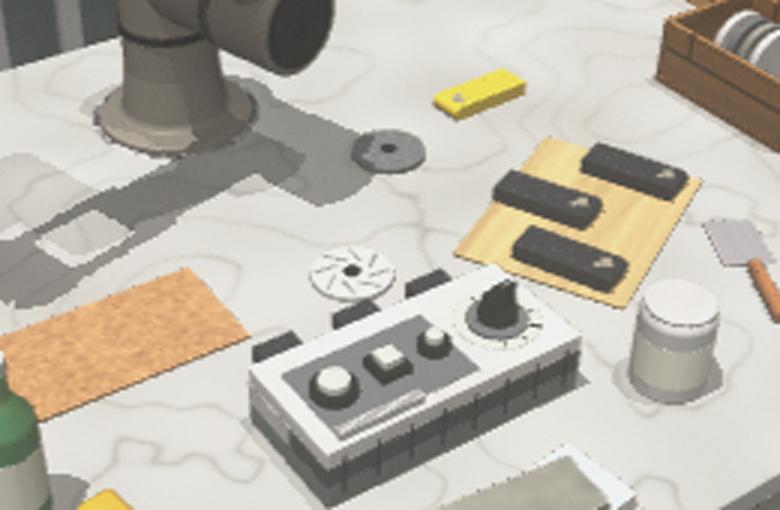

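View pics/v2.png

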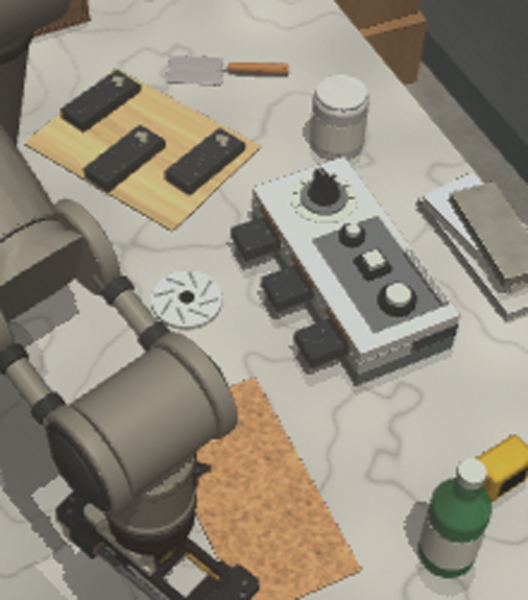

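The scene shows three fresh slabs on the plywood, with their noses towards +x. All three bays are occupied, and the yellow look-alike lies apart from the rest. I'll move over the unit and measure from near.

Request:
carry_out(commands=[[[0, 0, -0.03], 0.14, 1], [[0, 0, -0.03], 0.14, 1], [[0, 0, 0], 0.139, 1], [[0.031, -0.052, 0], 0, 1], [[0.031, -0.052, 0], 0, 1], [[0.031, -0.052, 0], 0, 1], [[0.031, -0.052, 0], 0, 1], [[0.031, -0.052, 0], 0, 1], [[0.031, -0.052, 0], 0, 1], [[0.031, -0.052, 0], 0, 1], [[0.031, -0.052, 0], 0, 1], [[0, 0, 0], 0, 1], [[0, 0, 0], 0, 1]])

```text
time: 2.82
tool_pos: [0.4614, -0.0637, 0.3036]
tool_rot: [3.141, 0.0, 0.001]
contact_force: [-0.8, 0.5, 0.1]
opening: 0.0918
grip_force: 0.0
```

```bash
python3 - <<'E'
from h import *
s=robot.observe();print(s['tool_pos'],s['tool_rot'],s['qpos'],s['time'])
c=robot.read_camera('wrist');save(c,'w1.png');print(c['T_tool_cam'],c['fx'],c['cx'])
for k,z in [('cured1',.03),('bay1',.03),('dial_grip',.115),('key_reset_top',.1),('key_lamp_top',.1),('key_start_top',.1),('disc1',0),('pad',0)]:
        print(k,[(np.round(r['p'],2),np.round(r['at']),np.round(onz(c,r['at'],z,s),3)[:2]) for r in robot.tip_of(c,k)][:7])
E
```

```text
[ 0.46140987 -0.06374369  0.3035958 ] [3.14109375e+00 4.92406505e-04 7.52026100e-04] [-3.01638871e-01  1.88810948e-01  1.56669600e+00 -6.33648690e-04
  1.38640723e+00  1.26852158e+00] 2.825
[[-2.48239889e-04  9.64889435e-01  2.62656270e-01  7.01951282e-02]
 [ 9.99998581e-01  6.77200541e-04 -1.54264016e-03  6.10486227e-04]
 [-1.66634816e-03  2.62655514e-01 -9.64888234e-01 -1.41451545e-01]
 [ 0.00000000e+00  0.00000000e+00  0.00000000e+00  1.00000000e+00]] 296.5332559587124 316.93693580143895
cured1 [(np.float64(0.95), array([395.,  53.]), array([ 0.609, -0.165])), (np.float64(0.74), array([242.,  57.]), array([0.605, 0.031])), (np.float64(0.65), array([316.,  57.]), array([ 0.605, -0.063]))]
bay1 [(np.float64(0.79), array([395.,  72.]), array([ 0.588, -0.167])), (np.float64(0.74), array([318.,  69.]), array([ 0.59 , -0.066])), (np.float64(0.64), array([242.,  70.]), array([0.59 , 0.032]))]
dial_grip []
key_reset_top [(np.float64(0.45), array([396.,  72.]), array([ 0.578, -0.151]))]
key_lamp_top []
key_start_top []
disc1 [(np.float64(0.64), array([274., 177.]), array([ 0.442, -0.   ]))]
pad [(np.float64(0.63), array([243.,  68.]), array([0.596, 0.038])), (np.float64(0.55), array([473., 205.]), array([ 0.397, -0.311]))]
```

View pics/w1.png

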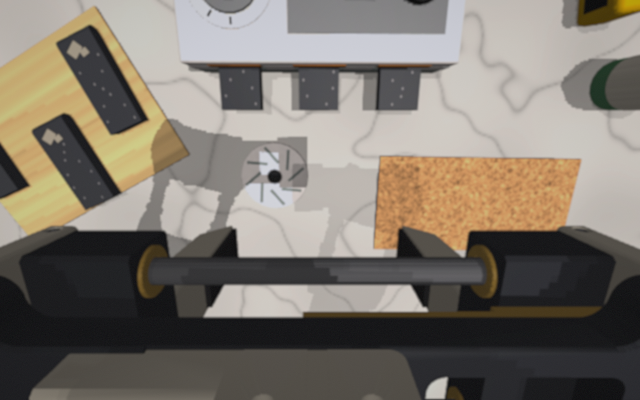

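The wrist view shows the unit's front edge at about (180,64)–(461,67), and the sample ends at row 110 and columns 221–262, 299–338 and 378–418. The pad runs from (380,156) to (580,159), and the fresh slabs lie skewed at about 25–30°.

```bash
cat >> h.py <<'E'
def slabs(c,st,zt,thr=75,amin=300):
    "dark slab tops: centre, long-axis yaw, dims at height zt"
    m=(c['pixels'].max(2)<thr).astype(np.uint8)
    m=cv2.morphologyEx(m,cv2.MORPH_OPEN,np.ones((3,3)))
    out=[]
    for k in cv2.findContours(m,cv2.RETR_EXTERNAL,cv2.CHAIN_APPROX_NONE)[0]:
        if cv2.contourArea(k)<amin: continue
        p=np.array([onz(c,q[0],zt,st)[:2] for q in k],np.float32)
        r=cv2.minAreaRect(p*1000);b=cv2.boxPoints(r)
        e=[b[1]-b[0],b[2]-b[1]];L=max(e,key=np.linalg.norm)
        out.append((np.round(np.array(r[0])/1000,4),np.round(r[1]),round(np.degrees(np.arctan2(L[1],L[0])),1),k[:,0].mean(0).round()))
    return out
E
python3 - <<'E'
from h import *
s=robot.observe()
c=robot.read_camera('wrist')
for z,ps in [(.078,[(180,64),(461,67)]),(.05,[(221,110),(262,110),(299,110),(338,110),(378,110),(418,110)]),(.005,[(380,156),(580,159),(568,240),(374,248)]),
 (.026,[(57,44),(95,27),(145,119),(113,133),(33,131),(70,114),(120,192),(90,208)])]:
    print(z,[tuple(np.round(onz(c,p,z,s)[:2],3)) for p in ps])
for o in slabs(c,s,.05): print(o)
E
```

```text
0.078 [(np.float64(0.59), np.float64(0.091)), (np.float64(0.586), np.float64(-0.231))]
0.05 [(np.float64(0.54), np.float64(0.057)), (np.float64(0.54), np.float64(0.005)), (np.float64(0.54), np.float64(-0.043)), (np.float64(0.54), np.float64(-0.093)), (np.float64(0.539), np.float64(-0.144)), (np.float64(0.539), np.float64(-0.195))]
0.005 [(np.float64(0.475), np.float64(-0.159)), (np.float64(0.47), np.float64(-0.457)), (np.float64(0.34), np.float64(-0.468)), (np.float64(0.327), np.float64(-0.158))]
0.026 [(np.float64(0.622), np.float64(0.268)), (np.float64(0.641), np.float64(0.215)), (np.float64(0.529), np.float64(0.169)), (np.float64(0.51), np.float64(0.216)), (np.float64(0.513), np.float64(0.326)), (np.float64(0.535), np.float64(0.27)), (np.float64(0.426), np.float64(0.221)), (np.float64(0.402), np.float64(0.27))]
(array([ 0.2237, -0.0711]), array([1083.,  309.]), np.float32(89.8), array([321., 311.]))
(array([0.4539, 0.3449]), array([35., 73.]), np.float32(-15.7), array([  8., 175.]))
(array([0.4719, 0.2554]), array([118.,  57.]), np.float32(24.7), array([ 71., 157.]))
(array([ 0.5669, -0.0521]), array([247.,  50.]), np.float32(89.9), array([300.,  79.]))
(array([ 0.5677, -0.4241]), array([58., 32.]), np.float32(8.4), array([603.,  85.]))
(array([0.5725, 0.2018]), array([120.,  53.]), np.float32(23.6), array([102.,  82.]))
(array([ 0.6524, -0.3946]), array([26., 43.]), np.float32(-81.3), array([594.,  11.]))
```

Request:
carry_out(commands=[[[0.0197, 0.0212, 0.04], 0, 0.75], [[0.0197, 0.0212, 0.04], 0, 0.75], [[0.0197, 0.0212, 0.04], 0, 0.75], [[0.0197, 0.0212, 0.04], 0, 0.75], [[0.0197, 0.0212, 0.04], 0, 0.75], [[0, 0, 0.027], 0, 0.75], [[0, 0, 0.0276], 0, 0.75], [[0, 0, 0], 0, 0.75], [[0, 0, 0], 0, 0], [[0, 0, 0], 0, 0], [[0, 0, 0], 0, 0], [[0, 0, 0], 0, 0], [[0, 0, 0], 0, 0]], newtons=50)

```text
time: 4.95
tool_pos: [0.5605, -0.1689, 0.0505]
tool_rot: [-3.141, -0.001, 0.0]
contact_force: [-0.2, 5.2, 6.4]
opening: 0.0493
grip_force: 49.9
```

Request:
carry_out(commands=[[[-0.02, 0, 0], 0, 0], [[-0.03, 0, 0], 0, 0], [[-0.03, 0, 0], 0, 0], [[-0.02, 0, 0], 0, 0], [[0, 0, -0.03], 0, 0], [[0, 0, -0.03], 0, 0], [[0, 0, 0], 0, 0]])

```text
time: 5.82
tool_pos: [0.4613, -0.1706, 0.1112]
tool_rot: [3.139, -0.005, -0.0]
contact_force: [0.8, -0.4, -2.4]
opening: 0.0495
grip_force: 49.8
```

```bash
python3 - <<'E'
from h import *
s=robot.observe();print(s['opening'],s['grip_force'],s['contact_force'],s['tool_pos'])
c=robot.read_camera('side');save(c,'s2.png')
cv2.imwrite('pics/s2c.png',cv2.resize(cv2.imread('pics/s2.png')[120:320,240:460],None,fx=3,fy=3,interpolation=cv2.INTER_CUBIC))
E
```

```text
0.04952754410980358 49.803017377853394 [ 0.76197937 -0.379489   -2.40562253] [ 0.46134603 -0.17059164  0.11117732]
```

View pics/s2c.png

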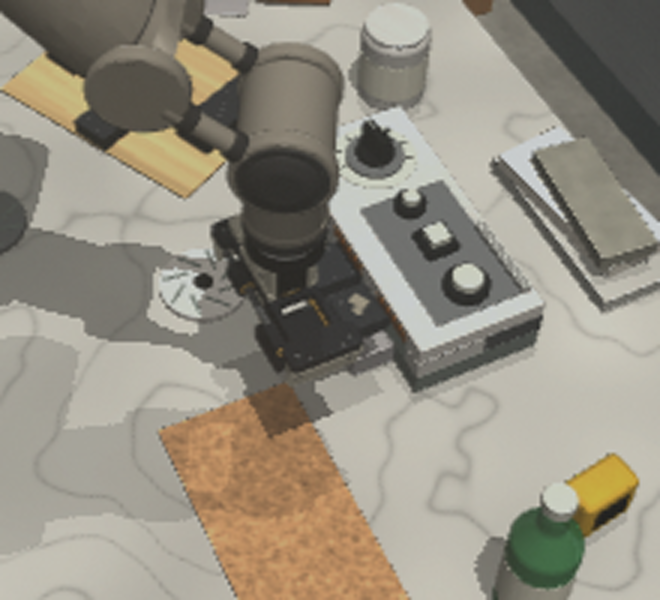

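Request:
carry_out(commands=[[[-0.0173, 0.0459, 0], 0, 0], [[-0.0173, 0.0459, 0], 0, 0], [[-0.0173, 0.0459, 0], 0, 0], [[-0.0173, 0.0459, 0], 0, 0], [[-0.0173, 0.0459, 0], 0, 0], [[0, 0, 0.035], 0, 0], [[0, 0, 0.035], 0, 0], [[0, 0, 0.014], 0, 0], [[0, 0, 0], 0, 0], [[0, 0, 0], 0, 0.7], [[0, 0, 0], 0, 0.7], [[0, 0, 0], 0, 0.7], [[0, 0, -0.04], 0, 0.7], [[0, 0, -0.06], 0, 0.7]])

```text
time: 7.62
tool_pos: [0.3729, -0.3983, 0.1248]
tool_rot: [-3.138, 0.002, -0.0]
contact_force: [1.1, -0.3, -0.5]
opening: 0.0645
grip_force: 0.0
```

Request:
carry_out(commands=[[[0.0264, -0.0474, 0], 0, 0.75], [[0.0264, -0.0474, 0], 0, 0.75], [[0.0264, -0.0474, 0], 0, 0.75], [[0.0264, -0.0474, 0], 0, 0.75], [[0.0264, -0.0474, 0], 0, 0.75], [[0.0264, -0.0474, 0], 0, 0.75], [[0.0264, -0.0474, 0], 0, 0.75], [[0, 0, 0.038], 0, 0.75], [[0, 0, 0.038], 0, 0.75], [[0, 0, 0], 0, 0.75]])

```text
time: 8.88
tool_pos: [0.5565, -0.0667, 0.0468]
tool_rot: [-3.14, 0.006, 0.0]
contact_force: [0.6, 0.1, 0.3]
opening: 0.0687
grip_force: 0.0
```

Request:
carry_out(commands=[[[0.003, 0.0018, -0.003], 0, 0.75], [[0, 0, 0], 0, 0], [[0, 0, 0], 0, 0], [[0, 0, 0], 0, 0], [[0, 0, 0], 0, 0], [[-0.02, 0, 0], 0, 0], [[-0.03, 0, 0], 0, 0], [[-0.03, 0, 0], 0, 0], [[-0.02, 0, 0], 0, 0], [[0, 0, -0.03], 0, 0], [[0, 0, -0.03], 0, 0], [[0, 0, 0], 0, 0]])

```text
time: 10.38
tool_pos: [0.4625, -0.0697, 0.1138]
tool_rot: [3.14, -0.004, -0.0]
contact_force: [-0.3, 0.2, -4.0]
opening: 0.0496
grip_force: 49.7
```

Request:
carry_out(commands=[[[-0.0175, 0.048, 0], 0, 0], [[-0.0175, 0.048, 0], 0, 0], [[-0.0175, 0.048, 0], 0, 0], [[-0.0175, 0.048, 0], 0, 0], [[-0.0175, 0.048, 0], 0, 0], [[0, 0, 0.035], 0, 0], [[0, 0, 0.035], 0, 0], [[0, 0, 0.016], 0, 0], [[0, 0, 0], 0, 0], [[0, 0, 0], 0, 0.7], [[0, 0, 0], 0, 0.7], [[0, 0, 0], 0, 0.7], [[0, 0, -0.04], 0, 0.7], [[0, 0, -0.06], 0, 0.7]])

```text
time: 12.12
tool_pos: [0.3731, -0.3084, 0.126]
tool_rot: [-3.139, 0.003, -0.0]
contact_force: [0.3, -0.3, 1.1]
opening: 0.0642
grip_force: 0.0
```

Request:
carry_out(commands=[[[0.0264, -0.0487, 0], 0, 0.75], [[0.0264, -0.0487, 0], 0, 0.75], [[0.0264, -0.0487, 0], 0, 0.75], [[0.0264, -0.0487, 0], 0, 0.75], [[0.0264, -0.0487, 0], 0, 0.75], [[0.0264, -0.0487, 0], 0, 0.75], [[0.0264, -0.0487, 0], 0, 0.75], [[0, 0, 0.037], 0, 0.75], [[0, 0, 0.037], 0, 0.75], [[0, 0, 0], 0, 0.75], [[0, 0, 0], 0, 0.75]])

```text
time: 13.5
tool_pos: [0.5595, 0.0315, 0.0533]
tool_rot: [3.141, -0.002, -0.001]
contact_force: [0.4, 0.8, 0.0]
opening: 0.0687
grip_force: 0.0
```

Grip, pull out, and place at (0.375, -0.22).

Request:
carry_out(commands=[[[0, 0, 0.003], 0, 0.75], [[0, 0, 0], 0, 0], [[0, 0, 0], 0, 0], [[0, 0, 0], 0, 0], [[0, 0, 0], 0, 0], [[-0.02, 0, 0], 0, 0], [[-0.03, 0, 0], 0, 0], [[-0.03, 0, 0], 0, 0], [[-0.02, 0, 0], 0, 0], [[0, 0, -0.03], 0, 0], [[0, 0, -0.03], 0, 0], [[0, 0, 0], 0, 0]])

```text
time: 15.0
tool_pos: [0.4598, 0.0315, 0.1103]
tool_rot: [3.141, -0.004, -0.0]
contact_force: [-0.1, 1.2, -4.5]
opening: 0.0499
grip_force: 50.0
```

Request:
carry_out(commands=[[[-0.017, 0.0502, 0], 0, 0], [[-0.017, 0.0502, 0], 0, 0], [[-0.017, 0.0502, 0], 0, 0], [[-0.017, 0.0502, 0], 0, 0], [[-0.017, 0.0502, 0], 0, 0], [[0, 0, 0], 0, 0]])

```text
time: 15.75
tool_pos: [0.3722, -0.2221, 0.1076]
tool_rot: [-3.141, 0.001, -0.006]
contact_force: [0.1, 0.7, -3.2]
opening: 0.0494
grip_force: 50.0
```

Request:
carry_out(commands=[[[0, 0, 0.035], 0, 0], [[0, 0, 0.035], 0, 0], [[0, 0, 0.013], 0, 0], [[0, 0, 0], 0, 0], [[0, 0, 0], 0, 0.7], [[0, 0, 0], 0, 0.7], [[0, 0, 0], 0, 0.7], [[0, 0, -0.04], 0, 0.7], [[0, 0, -0.06], 0, 0.75], [[0.005, -0.0556, -0.017], 0, 0.75], [[0.005, -0.0556, -0.017], 0, 0.75], [[0, -0.0556, -0.017], 0, 0.75], [[0, -0.0556, -0.017], 0, 0.75], [[0, -0.0556, -0.017], 0, 0.75], [[0, -0.0556, -0.017], 0, 0.75], [[0, -0.0556, -0.017], 0, 0.75], [[0, -0.0556, -0.017], 0, 0.75], [[0, -0.0556, -0.017], 0, 0.75], [[0, 0, 0], 0, 0.75]])

```text
time: 18.12
tool_pos: [0.3836, 0.2845, 0.2801]
tool_rot: [-3.14, -0.002, 0.005]
contact_force: [0.5, 0.1, -0.4]
opening: 0.0689
grip_force: 0.0
```

```bash
python3 - <<'E'
from h import *
c=robot.read_camera('side');save(c,'s3.png')
s=robot.observe();print(s['tool_pos'],s['tool_rot'])
c2=robot.read_camera('wrist')
a=cv2.resize(c['pixels'][80:340,220:460],None,fx=1.54,fy=1.54);cv2.imwrite('pics/c3.png',cv2.cvtColor(np.hstack([a,c2['pixels']])[:,:,:] if 0 else cv2.resize(np.hstack([a[:400],c2['pixels'][:400]]) if a.shape[0]>=400 else np.hstack([cv2.resize(a,(370,400)),c2['pixels']]),(800,317)),cv2.COLOR_RGB2BGR))
for o in slabs(c2,s,.026): print(o)
print([(round(r['p'],2),np.round(onz(c2,r['at'],.006,s)[:2],3)) for r in robot.tip_of(c2,'fresh1')])
E
```

```text
[0.38333062 0.28250274 0.27920798] [-3.14154528e+00 -6.11088789e-04  3.18905602e-03]
(array([0.1458, 0.2747]), array([ 307., 1081.]), np.float32(-89.9), array([319., 306.]))
(array([0.4787, 0.4149]), array([125.,  51.]), np.float32(22.7), array([216.,  98.]))
(array([0.4168, 0.6623]), array([ 88., 256.]), np.float32(-0.2), array([ 31., 148.]))
(array([ 0.5614, -0.0226]), array([49., 75.]), np.float32(-89.8), array([582.,  14.]))
(array([0.5617, 0.0675]), array([48., 66.]), np.float32(-89.8), array([504.,  16.]))
[(0.84, array([0.577, 0.226])), (0.83, array([0.467, 0.283])), (0.8, array([0.478, 0.42 ])), (0.66, array([0.206, 0.375]))]
```

View pics/c3.png

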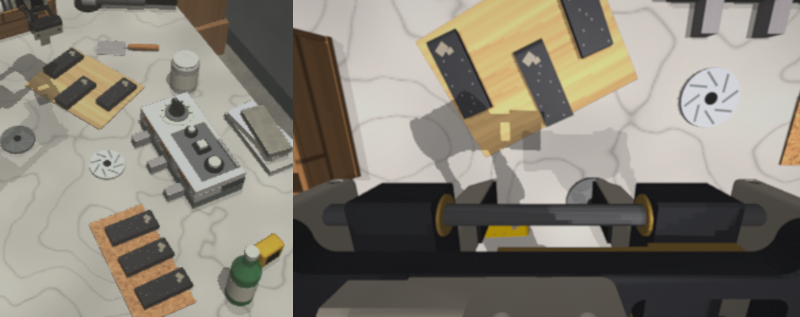

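```bash
python3 - <<'E'
from h import *
c=robot.read_camera('wrist');s0=robot.observe()
for t in (60,75): 
  for o in slabs(c,s0,.026,t): print('now',t,o)
c['pixels']=cv2.imread('pics/w1.png')[:,:,::-1]
s={'tool_pos':[0.46140987,-0.06374369,0.3035958],'tool_rot':[3.14109375,4.9e-4,7.5e-4]}
for t in (60,75):
  for o in slabs(c,s,.026,t): print(t,o)
E
```

```text
now 60 (array([ 0.2288, -0.0113]), array([254., 130.]), np.float32(89.9), array([496., 274.]))
now 60 (array([0.1439, 0.2722]), array([1081.,  304.]), np.float32(89.7), array([297., 321.]))
now 60 (array([0.2756, 0.1786]), array([46., 47.]), np.float32(-0.2), array([384., 249.]))
now 60 (array([0.2729, 0.3672]), array([189.,  53.]), np.float32(89.8), array([256., 257.]))
now 60 (array([0.4379, 0.4023]), array([38., 42.]), np.float32(-65.3), array([221., 131.]))
now 60 (array([0.4223, 0.6815]), array([ 48., 232.]), np.float32(-0.3), array([ 23., 143.]))
now 60 (array([ 0.5608, -0.0476]), array([48., 21.]), np.float32(2.5), array([591.,  22.]))
now 75 (array([0.1457, 0.2722]), array([1081.,  307.]), np.float32(89.7), array([319., 307.]))
now 75 (array([0.4557, 0.6109]), array([  5., 156.]), np.float32(-0.2), array([ 56., 112.]))
now 75 (array([0.4791, 0.4149]), array([125.,  51.]), np.float32(22.7), array([207.,  93.]))
now 75 (array([0.4171, 0.6627]), array([ 89., 255.]), np.float32(-0.2), array([ 29., 149.]))
now 75 (array([ 0.5603, -0.0312]), array([61., 48.]), np.float32(90.0), arr
[... 658 characters left out ...]
047, -0.072 ]), array([1149.,  328.]), np.float32(89.9), array([321., 311.]))
75 (array([0.4498, 0.3701]), array([36., 77.]), np.float32(-15.6), array([  8., 174.]))
75 (array([0.4683, 0.2746]), array([125.,  60.]), np.float32(24.7), array([ 71., 156.]))
75 (array([ 0.5691, -0.1346]), array([96., 53.]), np.float32(88.2), array([373.,  76.]))
75 (array([0.5686, 0.0134]), array([ 53., 139.]), np.float32(-90.0), array([252.,  80.]))
75 (array([ 0.5697, -0.4462]), array([61., 34.]), np.float32(9.7), array([604.,  86.]))
75 (array([0.575 , 0.2177]), array([127.,  56.]), np.float32(23.5), array([102.,  81.]))
75 (array([ 0.6578, -0.4157]), array([27., 49.]), np.float32(-89.9), array([595.,  11.]))
```

Request:
carry_out(commands=[[[0.0385, 0.0193, 0.04], 0, 0.75], [[0.0385, 0.0193, 0.04], 0, 0.75], [[0.0385, 0.0193, 0.04], 0, 0.75], [[0.0385, 0.0193, 0.04], 0, 0.75], [[0, 0, 0.02], -0.14, 0.75], [[0, 0, 0.02], -0.14, 0.75], [[0, 0, 0.01], -0.14, 0.75], [[0, 0, 0], 0, 0.75], [[0, 0, 0], 0, 0.75]])

```text
time: 19.45
tool_pos: [0.5381, 0.2031, 0.0696]
tool_rot: [3.141, -0.001, 0.416]
contact_force: [-0.6, -0.2, 1.1]
opening: 0.0685
grip_force: 0.0
```

```bash
python3 - <<'E'
from h import *
s=robot.observe();print(s['tool_pos'],s['tool_rot'])
c2=robot.read_camera('wrist');save(c2,'w4.png')
for o in slabs(c2,s,.026): print(o)
E
```

```text
[0.53809298 0.20308163 0.06960834] [ 3.14135171e+00 -5.53707309e-04  4.15809187e-01]
(array([0.5565, 0.0762]), array([ 62., 146.]), np.float32(-64.8), array([479., 276.]))
(array([0.4876, 0.1768]), array([180., 508.]), np.float32(-66.3), array([295., 304.]))
(array([0.5625, 0.219 ]), array([98., 49.]), np.float32(23.8), array([303., 185.]))
(array([0.4979, 0.3862]), array([113.,  29.]), np.float32(8.2), array([ 14., 163.]))
(array([0.6316, 0.2489]), array([ 4., 48.]), np.float32(-66.2), array([308.,  55.]))
(array([0.6609, 0.0869]), array([ 42., 138.]), np.float32(-0.2), array([571., 105.]))
```

View pics/w4.png

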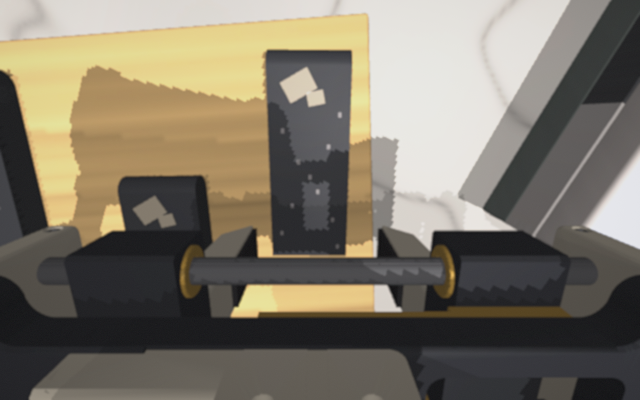

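The slab lies ahead of the jaws, at columns 265–350 with its nose at row 50, about 4.5 mm left of centre. Correcting for that and gripping.

Request:
carry_out(commands=[[[0.002, -0.0045, 0.02], 0, 0.75], [[0, 0, 0.0225], 0, 0.75], [[0, 0, 0], 0, 0.75], [[0, 0, 0], 0, 0], [[0, 0, 0], 0, 0], [[0, 0, 0], 0, 0], [[0, 0, 0], 0, 0], [[0, 0, -0.03], 0, 0], [[0, 0, -0.03], 0, 0], [[0, 0, -0.03], 0, 0], [[0, 0, 0], 0, 0]])

```text
time: 20.88
tool_pos: [0.5387, 0.2091, 0.1182]
tool_rot: [3.141, -0.004, 0.42]
contact_force: [-0.7, -0.4, -4.1]
opening: 0.0495
grip_force: 50.0
```

Request:
carry_out(commands=[[[-0.04, 0, 0], 0, 0], [[-0.04, 0, 0], 0, 0], [[0, 0, 0], 0.14, 0], [[0, 0, 0], 0.14, 0], [[0, 0, 0], 0.14, 0], [[-0.002, 0.0485, 0], 0, 0], [[-0.002, 0.0485, 0], 0, 0], [[-0.002, 0.0485, 0], 0, 0], [[0, 0, 0.03], 0, 0], [[0, 0, 0.034], 0, 0], [[0, 0, 0], 0, 0], [[0, 0, 0], 0, 0]])

```text
time: 22.38
tool_pos: [0.4583, 0.0309, 0.0526]
tool_rot: [-3.141, 0.001, 0.0]
contact_force: [-0.2, 0.2, -3.1]
opening: 0.0492
grip_force: 50.0
```

```bash
python3 - <<'E'
from h import *
c=robot.read_camera('side');c2=robot.read_camera('wrist')
s=robot.observe();print(s['tool_pos'],s['tool_rot'])
a=cv2.resize(c['pixels'][140:260,280:420],(467,400),interpolation=cv2.INTER_CUBIC)
b=c2['pixels'][:,150:480]
cv2.imwrite('pics/c5.png',cv2.cvtColor(np.hstack([a,b]),cv2.COLOR_RGB2BGR))
E
```

```text
[0.45884454 0.03092116 0.05322066] [ 3.14148556e+00 -5.99523428e-04  2.69684145e-04]
```

View pics/c5.png

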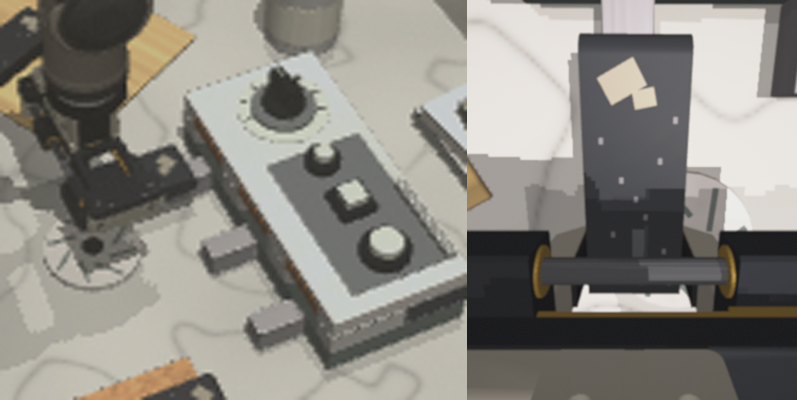

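Request:
carry_out(commands=[[[0, -0.003, 0], 0, 0], [[0.02, 0, 0], 0, 0], [[0.02, 0, 0], 0, 0], [[0.02, 0, 0], 0, 0], [[0.01, 0, 0], 0, 0], [[0, 0, 0], 0, 0]])

```text
time: 23.22
tool_pos: [0.5289, 0.0339, 0.0527]
tool_rot: [3.141, -0.0, 0.0]
contact_force: [0.3, 0.1, -3.5]
opening: 0.0495
grip_force: 50.0
```

Request:
carry_out(commands=[[[0.015, 0, 0], 0, 0], [[0.015, 0, 0], 0, 0], [[0.004, 0, 0], 0, 0], [[0.002, 0, 0], 0, 0], [[0, 0, 0], 0, 0]])

```text
time: 23.85
tool_pos: [0.564, 0.0337, 0.0525]
tool_rot: [3.142, 0.001, -0.0]
contact_force: [-0.3, -0.1, -3.8]
opening: 0.049
grip_force: 50.0
```

Request:
carry_out(commands=[[[0.002, 0, 0], 0, 0], [[0.002, 0, 0], 0, 0], [[0.002, 0, 0], 0, 0], [[0, 0, 0], 0, 0]])

```text
time: 24.35
tool_pos: [0.5643, 0.0337, 0.0522]
tool_rot: [3.142, 0.014, 0.0]
contact_force: [-20.3, -1.7, 11.4]
opening: 0.0496
grip_force: 50.0
```

Request:
carry_out(commands=[[[-0.003, 0, 0], 0, 0.75], [[0, 0, 0], 0, 0.75], [[0, 0, 0], 0, 0.75], [[0, 0, -0.03], 0, 0.75], [[0, 0, -0.03], 0, 0.75], [[-0.0267, -0.0453, 0], 0, 0.75], [[-0.0267, -0.0453, 0], 0, 0.75], [[-0.0267, -0.0453, 0], 0, 0.75], [[-0.0267, -0.0453, 0], 0, 0.75], [[-0.0267, -0.0453, 0], 0, 0.75], [[0, 0, 0.013], -0.14, 0.75], [[0, 0, 0.015], -0.14, 0.75], [[0, 0, 0.015], -0.14, 0.75], [[0, 0, 0], 0, 0.75], [[0, 0, 0], 0, 0.75]])

```text
time: 26.22
tool_pos: [0.4347, 0.2604, 0.0701]
tool_rot: [3.141, -0.001, 0.417]
contact_force: [0.2, -0.4, 0.2]
opening: 0.0689
grip_force: 0.0
```

```bash
cat > near.py <<'E'
from h import *
s=robot.observe();print(s['tool_pos'],s['tool_rot'])
c=robot.read_camera('wrist');save(c,'near.png')
Rt=R.from_euler('xyz',s['tool_rot']).as_matrix()
c2=robot.read_camera('side');save(c2,'nears.png')
for o in slabs(c,s,.026):
    if o[1].max()<200: 
        d=Rt.T@np.append(o[0]-s['tool_pos'][:2],0)
        print(o,'in tool',np.round(d[:2],4))
E
python3 near.py
```

```text
[0.43474751 0.26038705 0.07009909] [ 3.14148334e+00 -1.03466160e-03  4.17031682e-01]
(array([0.4578, 0.1204]), array([ 61., 120.]), np.float32(-66.2), array([494., 274.])) in tool [-0.0356  0.1373]
(array([0.4467, 0.1975]), array([24., 48.]), np.float32(-66.2), array([402., 254.])) in tool [-0.0145  0.0623]
(array([0.4495, 0.2961]), array([117., 121.]), np.float32(-66.2), array([283., 210.])) in tool [ 0.028  -0.0267]
(array([0.5218, 0.3083]), array([ 4., 48.]), np.float32(-65.4), array([301.,  64.])) in tool [ 0.099  -0.0085]
(array([0.4644, 0.4068]), array([91., 59.]), np.float32(23.2), array([123.,  93.])) in tool [ 0.0864 -0.1219]
(array([0.4856, 0.4236]), array([38., 44.]), np.float32(-66.1), array([80., 25.])) in tool [ 0.1126 -0.1286]
```

View pics/near.png

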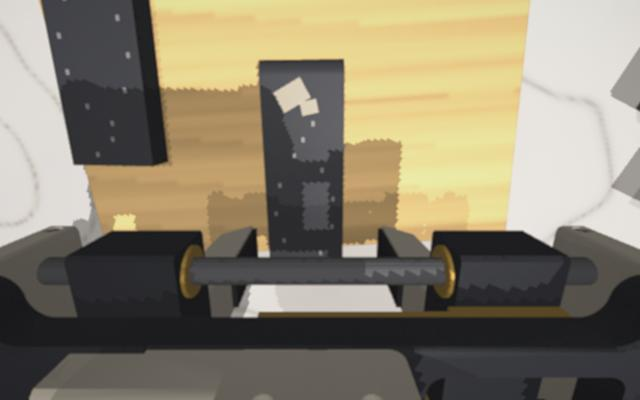

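The slab is at columns 260–344 with its nose at row 60, about 8.5 mm left of the jaw centre. Correcting, gripping and carrying to bay 2.

Request:
carry_out(commands=[[[-0.003, -0.0087, 0.02], -0.01, 0.75], [[0, 0, 0.023], 0, 0.75], [[0, 0, 0], 0, 0.75], [[0, 0, 0], 0, 0], [[0, 0, 0], 0, 0], [[0, 0, 0], 0, 0], [[0, 0, 0], 0, 0], [[0, 0, -0.03], 0, 0], [[0, 0, -0.03], 0, 0], [[0, 0, -0.03], 0, 0], [[0, 0, 0], 0.14, 0], [[0, 0, 0], 0.14, 0], [[0, 0, 0], 0.147, 0], [[0, 0, 0], 0, 0]])

```text
time: 28.08
tool_pos: [0.4275, 0.2668, 0.1163]
tool_rot: [3.141, 0.001, 0.004]
contact_force: [0.3, -0.9, -1.8]
opening: 0.0498
grip_force: 50.0
```

Request:
carry_out(commands=[[[0.0048, 0.0555, 0], 0.001, 0], [[0.0048, 0.0555, 0], 0.001, 0], [[0.0048, 0.0555, 0], 0.001, 0], [[0.0048, 0.0555, 0], 0.001, 0], [[0.0048, 0.0555, 0], 0, 0], [[0.0048, 0.0555, 0], 0, 0], [[0, 0, 0.03], 0, 0], [[0, 0, 0.034], 0, 0], [[0, 0, 0], 0, 0], [[0, 0, 0], 0, 0]])

```text
time: 29.32
tool_pos: [0.457, -0.0659, 0.0533]
tool_rot: [3.142, 0.0, 0.001]
contact_force: [0.2, 0.3, -2.7]
opening: 0.0497
grip_force: 50.0
```

```bash
cat > ins.py <<'E'
from h import *
c2=robot.read_camera('wrist')
s=robot.observe();print(s['tool_pos'],s['tool_rot'])
g=c2['pixels'].astype(int).mean(2)
for r in (5,12,20,26,45,60,120,180):  # edges by row: columns of strong gradients near the centre
    w=g[r,230:410]; d=np.abs(w[3:]-w[:-3]); e=[i+231 for i in range(2,len(d)-2) if d[i]>25 and d[i]==d[max(0,i-4):i+5].max()]
    print(r,e)
cv2.imwrite('pics/ins.png',cv2.cvtColor(cv2.resize(c2['pixels'][0:260,150:480],None,fx=2,fy=2),cv2.COLOR_RGB2BGR))
E
python3 ins.py
```

```text
[ 0.45723319 -0.06588158  0.05355924] [ 3.14131050e+00 -7.60223723e-04  4.53658680e-04]
5 [280, 291, 341, 404]
12 [280, 291, 341]
20 [281, 291, 345]
26 [281, 292, 344]
45 [261, 375]
60 [252, 261, 308, 317, 374]
120 [255, 263, 328, 333, 371]
180 [252, 258, 266, 338, 343, 368, 403]
```

View pics/ins.png

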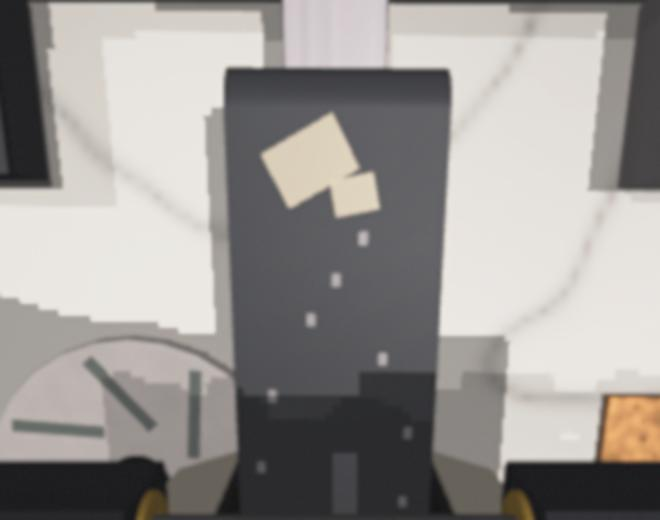

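The tongue is centred at about column 318 and the slab at about 319, so they are aligned.

Request:
carry_out(commands=[[[0.02, -0.0007, 0], 0, 0], [[0.02, 0, 0], 0, 0], [[0.02, 0, 0], 0, 0], [[0.015, 0, 0], 0, 0], [[0.015, 0, 0], 0, 0], [[0.01, 0, 0], 0, 0], [[0.002, 0, 0], 0, 0], [[0.002, 0, 0], 0, 0], [[0.002, 0, 0], 0, 0], [[0, 0, 0], 0, 0]])

```text
time: 30.62
tool_pos: [0.5628, -0.0655, 0.0526]
tool_rot: [3.142, 0.0, -0.001]
contact_force: [-0.4, -0.6, -2.3]
opening: 0.0495
grip_force: 50.0
```

Request:
carry_out(commands=[[[0.002, 0, 0], 0, 0], [[0.002, 0, 0], 0, 0], [[0.002, 0, 0], 0, 0], [[0.002, 0, 0], 0, 0], [[0, 0, 0], 0, 0]])

```text
time: 31.25
tool_pos: [0.564, -0.0654, 0.0518]
tool_rot: [-3.14, 0.016, -0.001]
contact_force: [-23.9, -3.4, 11.5]
opening: 0.0493
grip_force: 50.0
```

Request:
carry_out(commands=[[[-0.005, 0, 0], 0, 0.75], [[0, 0, 0], 0, 0.75], [[0, 0, 0], 0, 0.75], [[0, 0, -0.03], 0, 0.75], [[0, 0, -0.03], 0, 0.75], [[-0.0135, -0.0518, 0], 0, 0.75], [[-0.0135, -0.0518, 0], 0, 0.75], [[-0.0135, -0.0518, 0], 0, 0.75], [[-0.0135, -0.0518, 0], 0, 0.75], [[-0.0135, -0.0518, 0], 0, 0.75], [[-0.0135, -0.0518, 0], 0, 0.75], [[-0.0135, -0.0518, 0], 0, 0.75], [[-0.0135, -0.0518, 0], 0, 0.75], [[-0.0135, -0.0518, 0], 0, 0.75], [[0, 0, 0.013], -0.14, 0.75], [[0, 0, 0.015], -0.14, 0.75], [[0, 0, 0.015], -0.14, 0.75], [[0, 0, 0], 0, 0.75], [[0, 0, 0], 0, 0.75]])

```text
time: 33.62
tool_pos: [0.4454, 0.4012, 0.0701]
tool_rot: [-3.141, -0.001, 0.416]
contact_force: [0.4, 0.0, 1.2]
opening: 0.0688
grip_force: 0.0
```

```bash
python3 near.py
```

```text
[0.44538326 0.40123009 0.07013852] [-3.14141476e+00 -1.08303384e-03  4.16152462e-01]
(array([0.4683, 0.2612]), array([ 61., 120.]), np.float32(-66.2), array([494., 274.])) in tool [-0.0356  0.1373]
(array([0.4562, 0.3351]), array([24., 49.]), np.float32(-72.2), array([406., 254.])) in tool [-0.0168  0.0649]
(array([0.5355, 0.4425]), array([ 4., 47.]), np.float32(-67.0), array([313.,  64.])) in tool [ 0.0991 -0.0013]
(array([0.4857, 0.6077]), array([25.,  7.]), np.float32(8.2), array([ 4., 20.])) in tool [ 0.1203 -0.1726]
```

View pics/near.png

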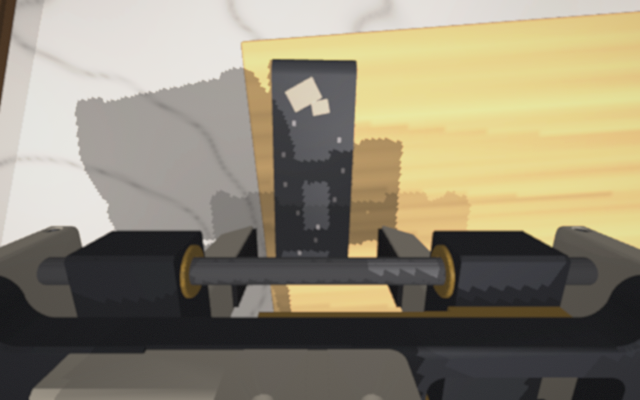

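The slab is nearly centred, at columns 272–355 with its nose at row 60. Gripping.

Request:
carry_out(commands=[[[-0.003, -0.0015, 0.02], 0.012, 0.75], [[0, 0, 0.023], 0, 0.75], [[0, 0, 0], 0, 0.75], [[0, 0, 0], 0, 0], [[0, 0, 0], 0, 0], [[0, 0, 0], 0, 0], [[0, 0, 0], 0, 0], [[0, 0, -0.03], 0, 0], [[0, 0, -0.03], 0, 0], [[0, 0, -0.03], 0, 0], [[0, 0, 0], 0.14, 0], [[0, 0, 0], 0.14, 0], [[0, 0, 0], 0.124, 0], [[0, 0, 0], 0, 0]])

```text
time: 35.48
tool_pos: [0.4412, 0.4006, 0.116]
tool_rot: [3.141, 0.001, 0.004]
contact_force: [-0.2, 0.7, -2.8]
opening: 0.0496
grip_force: 50.0
```

Request:
carry_out(commands=[[[0.0015, 0.0566, 0], 0.002, 0], [[0.0015, 0.0566, 0], 0.002, 0], [[0.0015, 0.0566, 0], 0, 0], [[0.0015, 0.0566, 0], 0, 0], [[0.0015, 0.0566, 0], 0, 0], [[0.0015, 0.0566, 0], 0, 0], [[0.0015, 0.0566, 0], 0, 0], [[0.0015, 0.0566, 0], 0, 0], [[0.0015, 0.0566, 0], 0, 0], [[0.0015, 0.0566, 0], 0, 0], [[0, 0, 0.03], 0, 0], [[0, 0, 0.034], 0, 0], [[0, 0, 0], 0, 0], [[0, 0, 0], 0, 0]])

```text
time: 37.22
tool_pos: [0.4564, -0.165, 0.0534]
tool_rot: [3.141, -0.0, 0.0]
contact_force: [0.2, -0.6, -2.4]
opening: 0.0498
grip_force: 50.0
```

```bash
python3 ins.py
```

```text
[ 0.456625   -0.16496579  0.05363758] [ 3.14103227e+00 -7.66564502e-04  2.65416424e-04]
5 [281, 293, 343]
12 [281, 293, 343]
20 [282, 293, 343]
26 [282, 293]
45 [258, 373]
60 [249, 259, 304, 316, 372]
120 [252, 262, 288, 293, 369]
180 [265, 352, 357, 367, 400]
```

View pics/ins.png

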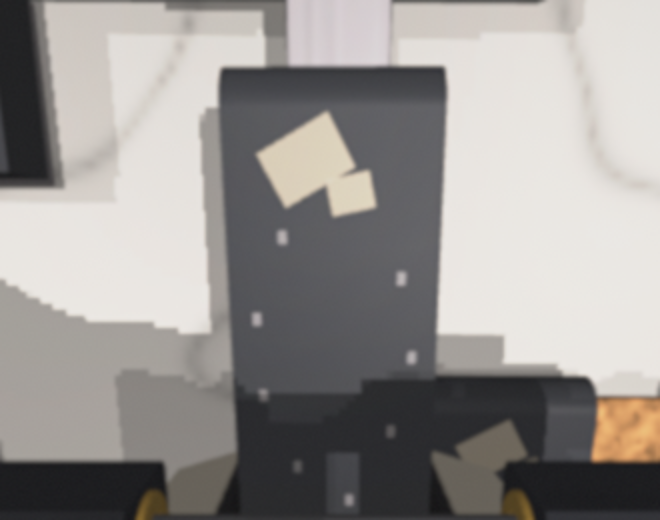

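The tongue is centred at about column 320 and the nose at about 317, so I'll shift 1.5 mm right and insert.

Request:
carry_out(commands=[[[0.0, 0.0015, 0], 0, 0], [[0.02, 0, 0], 0, 0], [[0.02, 0, 0], 0, 0], [[0.02, 0, 0], 0, 0], [[0.015, 0, 0], 0, 0], [[0.015, 0, 0], 0, 0], [[0.01, 0, 0], 0, 0], [[0.002, 0, 0], 0, 0], [[0.002, 0, 0], 0, 0], [[0, 0, 0], 0, 0]])

```text
time: 38.52
tool_pos: [0.56, -0.1666, 0.0527]
tool_rot: [-3.142, 0.0, -0.001]
contact_force: [0.3, 0.2, -2.9]
opening: 0.0495
grip_force: 50.0
```

Request:
carry_out(commands=[[[0.002, 0, 0], 0, 0], [[0.002, 0, 0], 0, 0], [[0.002, 0, 0], 0, 0], [[0, 0, 0], 0, 0]])

```text
time: 39.02
tool_pos: [0.5634, -0.1665, 0.0521]
tool_rot: [-3.14, 0.007, -0.001]
contact_force: [-10.4, -0.3, 2.3]
opening: 0.0492
grip_force: 50.0
```

Request:
carry_out(commands=[[[0.002, 0, 0], 0, 0], [[0, 0, 0], 0, 0], [[-0.004, 0, 0], 0, 0.75], [[0, 0, 0], 0, 0.75], [[0, 0, 0], 0, 0.75], [[0, 0, -0.03], 0, 0.75], [[0, 0, -0.05], 0, 0.75], [[0, -0.03, -0.04], 0, 0.75], [[0, -0.03, -0.04], 0, 0.75], [[0, -0.03, -0.04], 0, 0.75], [[0, -0.03, -0.02], 0, 0.5], [[0, 0, 0], 0, 0.5], [[0, 0, 0], 0, 0.5]])

```text
time: 40.65
tool_pos: [0.5643, -0.0469, 0.2719]
tool_rot: [3.141, 0.001, -0.001]
contact_force: [-0.9, -0.9, -0.1]
opening: 0.0471
grip_force: 0.0
```

```bash
python3 - <<'E'
from h import *
c=robot.read_camera('side')
c2=robot.read_camera('wrist')
s=robot.observe();print(s['tool_pos'],s['tool_rot'],s['time'])
a=cv2.resize(c['pixels'][140:320,290:440],(400,480),interpolation=cv2.INTER_CUBIC)
b=cv2.resize(c2['pixels'][0:240,160:360],(400,480))
cv2.imwrite('pics/c9.png',cv2.cvtColor(np.hstack([a,b]),cv2.COLOR_RGB2BGR))
for k,z in [('dial_grip',.115),('key_reset_top',.1),('key_lamp_top',.1),('key_start_top',.1)]:
    print(k,[(round(r['p'],2),np.round(r['at']),np.round(onz(c2,r['at'],z,s)[:2],3)) for r in robot.tip_of(c2,k)][:3],[(round(r['p'],2),np.round(onz(c,r['at'],z,s)[:2],3)) for r in robot.tip_of(c,k)][:3])
E
```

```text
[ 0.56409005 -0.04741699  0.27145101] [-3.14156650e+00  1.91507529e-03 -2.13756582e-03] 40.75
dial_grip [(0.72, array([231.,  73.]), array([0.673, 0.031]))] [(0.5, array([0.669, 0.017]))]
key_reset_top [(0.65, array([322.,  75.]), array([ 0.673, -0.054]))] [(0.59, array([ 0.681, -0.049]))]
key_lamp_top [(0.63, array([382.,  74.]), array([ 0.674, -0.113]))] [(0.59, array([ 0.666, -0.111]))]
key_start_top [(0.75, array([445.,  75.]), array([ 0.673, -0.175]))] [(0.49, array([ 0.676, -0.167]))]
```

View pics/c9.png

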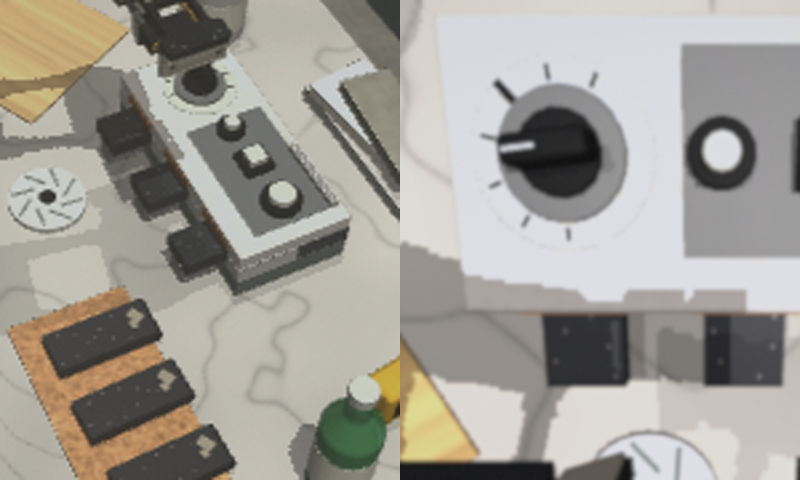

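The left half shows three cured slabs flat on the pad, chip up, with all three bays equally filled. The right half shows the dial pointer at about 1.48 rad, between the 20 s and 30 s ticks, with the thick 40 s tick at upper left. I'll align the jaws with the bar.

Request:
carry_out(commands=[[[0.0363, -0.0258, 0], 0, 0.5], [[0.0363, -0.0258, 0], 0, 0.5], [[0.0363, -0.0258, 0], 0, 0.5], [[0, 0, 0], -0.184, 0.5], [[0, 0, 0], -0.184, 0.5], [[0, 0, 0], -0.184, 0.5], [[0, 0, 0], -0.184, 0.5], [[0, 0, 0.02], -0.184, 0.5], [[0, 0, 0.02], -0.184, 0.5], [[0, 0, 0.02], -0.184, 0.5], [[0, 0, 0.02], -0.184, 0.5], [[0, 0, 0.02], -0.184, 0.5], [[0, 0, 0.02], 0, 0.5], [[0, 0, 0], 0, 0.5], [[0, 0, 0], 0, 0.5]])

```text
time: 43.02
tool_pos: [0.6739, 0.0306, 0.1535]
tool_rot: [3.14, 0.0, 1.655]
contact_force: [-0.5, 0.2, 0.7]
opening: 0.0458
grip_force: 0.0
```

```bash
python3 - <<'E'
from h import *
c2=robot.read_camera('wrist');c=robot.read_camera('scene')
s=robot.observe();print(s['tool_pos'],s['tool_rot'],s['qpos'])
a=cv2.resize(c['pixels'][160:280,280:420],(467,400),interpolation=cv2.INTER_CUBIC)
cv2.imwrite('pics/c10.png',cv2.cvtColor(np.hstack([a,c2['pixels'][:,160:490]]),cv2.COLOR_RGB2BGR))
print([(round(r['p'],2),np.round(r['at']),np.round(onz(c2,r['at'],.115,s)[:2],3)) for r in robot.tip_of(c2,'dial_grip')][:3])
E
```

```text
[0.67399775 0.0306145  0.15390067] [3.13948095e+00 4.05579503e-04 1.65470809e+00] [-6.80526003e-02  6.88822478e-01  1.18800170e+00 -8.52515075e-05
  1.26261971e+00 -1.51939025e-01]
[(0.8, array([316., 228.]), array([0.673, 0.03 ]))]
```

View pics/c10.png

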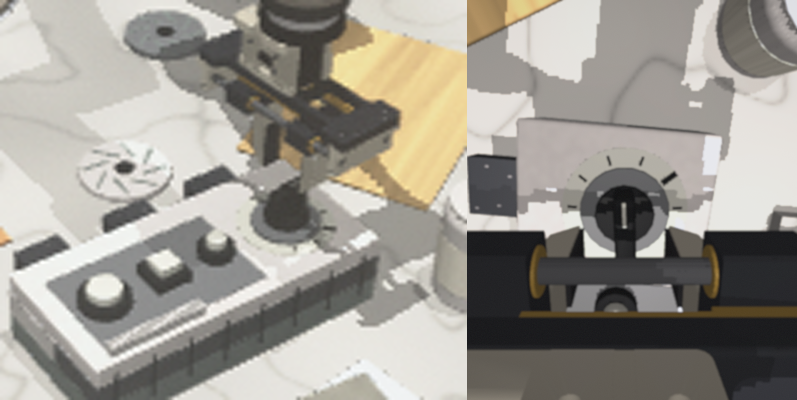

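Request:
carry_out(commands=[[[0, 0, 0.02], 0, 0.5], [[0, 0, 0.0165], 0, 0.5], [[0, 0, 0], 0, 0.5], [[0, 0, 0], 0, 0], [[0, 0, 0], 0, 0], [[0, 0, 0], 0, 0], [[0, 0, 0], 0, 0], [[0, 0, 0], 0, 0], [[0, 0, 0], 0.115, 0], [[0, 0, 0], 0.115, 0], [[0, 0, 0], 0.115, 0], [[0, 0, 0], 0.115, 0], [[0, 0, 0], 0.115, 0], [[0, 0, 0], 0.115, 0], [[0, 0, 0], 0.115, 0], [[0, 0, 0], 0.115, 0], [[0, 0, 0], 0, 0], [[0, 0, 0], 0, 0]], newtons=25)

```text
time: 45.42
tool_pos: [0.673, 0.031, 0.1165]
tool_rot: [-3.141, 0.0, 0.737]
contact_force: [-3.1, 2.1, 5.9]
opening: 0.014
grip_force: 24.9
```

Request:
carry_out(commands=[[[0, 0, 0], 0, 0.45], [[0, 0, 0], 0, 0.45], [[0, 0, 0], 0, 0.45], [[0, 0, -0.03], 0, 0.45], [[0, 0, -0.03], 0, 0.45], [[0, 0, -0.03], 0.184, 0], [[0, 0, -0.03], 0.184, 0], [[0, 0, -0.02], 0.184, 0], [[0, 0, 0], 0.185, 0], [[-0.0363, 0.0258, 0], 0, 0], [[-0.0363, 0.0258, 0], 0, 0], [[-0.0363, 0.0258, 0], 0, 0], [[0, 0, 0], 0, 0], [[0, 0, 0], 0, 0]])

```text
time: 47.18
tool_pos: [0.5649, -0.0465, 0.2565]
tool_rot: [3.142, -0.001, -0.002]
contact_force: [0.5, -0.2, -0.2]
opening: 0.0006
grip_force: 0.0
```

```bash
python3 - <<'E'
from h import *
c2=robot.read_camera('wrist')
s=robot.observe();print(s['tool_pos'],s['tool_rot'],s['opening'])
cv2.imwrite('pics/c11.png',cv2.cvtColor(cv2.resize(c2['pixels'][0:230,150:500],None,fx=2.2,fy=2.2,interpolation=cv2.INTER_CUBIC),cv2.COLOR_RGB2BGR))
for k,z in [('dial_grip',.115),('key_reset_top',.1),('key_lamp_top',.1),('key_start_top',.1)]:
    print(k,[(round(r['p'],2),np.round(r['at']),np.round(onz(c2,r['at'],z,s)[:2],4)) for r in robot.tip_of(c2,k)][:3])
E
```

```text
[ 0.56512232 -0.04619051  0.25621677] [ 3.14158845e+00 -8.83693280e-04 -1.81176300e-03] 0.00012135317377398689
dial_grip [(0.78, array([225.,  72.]), array([0.6734, 0.0337]))]
key_reset_top [(0.94, array([323.,  75.]), array([ 0.6731, -0.0536])), (0.64, array([451.,  72.]), array([ 0.6753, -0.1726]))]
key_lamp_top [(0.59, array([385.,  76.]), array([ 0.6721, -0.1113]))]
key_start_top [(0.71, array([493., 272.]), array([ 0.4676, -0.2441])), (0.68, array([451.,  74.]), array([ 0.6737, -0.1729]))]
```

View pics/c11.png

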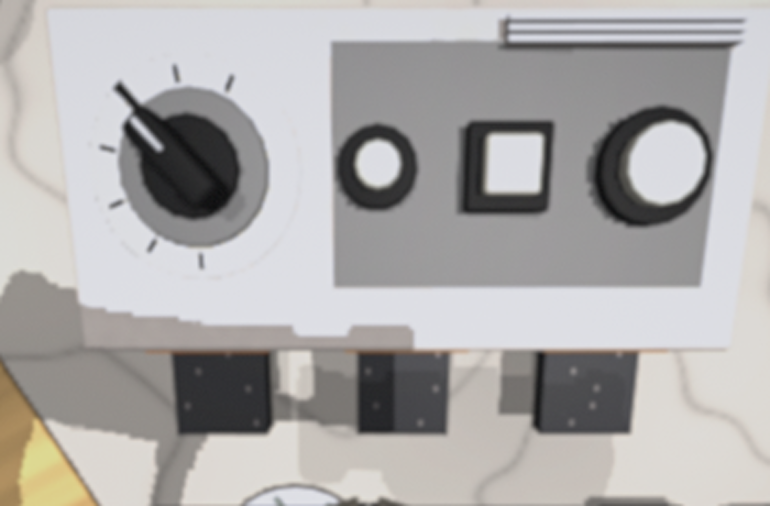

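The dial pointer now points at the thick 40 s tick. The slabs sit flush in all three bays. Next is RESET at about (0.673, -0.0535).

Request:
carry_out(commands=[[[0.036, 0.0024, 0.02], 0, 0], [[0.036, 0.0024, 0.02], 0, 0], [[0.036, 0.0024, 0.02], 0, 0], [[0, 0, 0.04], 0, 0], [[0, 0, 0.03], 0, 0], [[0, 0, 0], 0, 0], [[0, 0, 0.006], 0, 0], [[0, 0, 0.008], 0, 0], [[0, 0, 0.003], 0, 0], [[0, 0, 0], 0, 0]])

```text
time: 48.68
tool_pos: [0.6735, -0.0541, 0.1113]
tool_rot: [3.141, -0.004, -0.002]
contact_force: [1.2, 0.4, 5.8]
opening: 0.0006
grip_force: 3.3
```

Request:
carry_out(commands=[[[0, 0, 0.0015], 0, 0], [[0, 0, 0], 0, 0]])

```text
time: 48.92
tool_pos: [0.6735, -0.0541, 0.1111]
tool_rot: [3.141, -0.005, -0.002]
contact_force: [-2.5, 0.6, 12.6]
opening: 0.0004
grip_force: 6.6
```

Request:
carry_out(commands=[[[0, 0, -0.025], 0, 0], [[0, 0.0295, 0], 0, 0], [[0, 0.029, 0], 0, 0], [[0, 0, 0], 0, 0], [[0, 0, 0.015], 0, 0], [[0, 0, 0.008], 0, 0], [[0, 0, 0.002], 0, 0], [[0, 0, 0], 0, 0]])

```text
time: 49.92
tool_pos: [0.6723, -0.1117, 0.111]
tool_rot: [3.14, -0.002, -0.001]
contact_force: [-7.4, 0.2, 21.3]
opening: 0.0005
grip_force: 10.7
```

LAMP is fully down at the hard stop. START next.

Request:
carry_out(commands=[[[0, 0, -0.025], 0, 0], [[0, 0.031, 0], 0, 0], [[0, 0.03, 0], 0, 0], [[0, 0, 0], 0, 0], [[0, 0, 0.013], 0, 0], [[0, 0, 0.007], 0, 0], [[0, 0, 0.003], 0, 0], [[0, 0, 0], 0, 0]])

```text
time: 50.92
tool_pos: [0.6719, -0.1719, 0.1112]
tool_rot: [-3.141, -0.0, -0.001]
contact_force: [-5.4, 2.1, 11.8]
opening: 0.0007
grip_force: 6.1
```

Request:
carry_out(commands=[[[0, 0, -0.03], 0, 0], [[0, 0, -0.05], 0, 0], [[0, 0, -0.05], 0, 0], [[-0.04, -0.04, 0], 0, 0], [[-0.04, -0.04, 0], 0, 0], [[-0.03, -0.04, 0], 0, 0], [[0, 0, 0], 0, 0], [[0, 0, 0], 0, 0]])

```text
time: 51.92
tool_pos: [0.5627, -0.0528, 0.2395]
tool_rot: [3.141, -0.0, -0.001]
contact_force: [-0.0, -0.3, 0.3]
opening: 0.0003
grip_force: 0.0
```

```bash
python3 - <<'E'
from h import *
c2=robot.read_camera('wrist');c=robot.read_camera('side')
s=robot.observe();print(s['tool_pos'],s['contact_force'],s['time'])
a=cv2.resize(c['pixels'][120:320,270:450],(414,460),interpolation=cv2.INTER_CUBIC)
b=cv2.resize(c2['pixels'][0:240,160:360],(383,460),interpolation=cv2.INTER_CUBIC)
cv2.imwrite('pics/c12.png',cv2.cvtColor(np.hstack([a,b]),cv2.COLOR_RGB2BGR))
E
```

```text
[ 0.56292506 -0.05372271  0.23920903] [-0.53823153  0.45483425 -0.28184456] 52.025
```

View pics/c12.png

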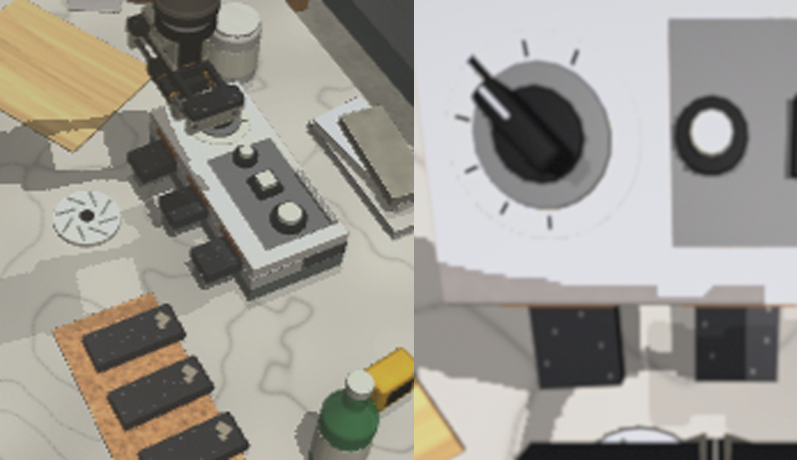

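The keys are up and the dial is on the thick tick, but the bay 1 slab looks slightly skewed. I'll measure it.

```bash
python3 - <<'E'
from h import *
c=robot.read_camera('wrist');s=robot.observe()
p=c['pixels'];m=(p.max(2)<95).astype(np.uint8)
for lo,hi in((226,268),(308,349),(392,432)):
    cols=range(lo+5,hi-4,4);E=[]
    for q in cols:
        col=p[165:225,q].max(1).astype(int);r=165+int(np.argmax(col[3:]-col[:-3]))+1.5
        E.append((q,r))
    P=np.array([onz(c,e,.05,s)[:2] for e in E]);f=np.polyfit(P[:,1],P[:,0],1)
    print([e[1] for e in E],'x mid',P[:,0].mean().round(4),'y',P[:,1].mean().round(4),'slope',f[0].round(3))
cv2.imwrite('pics/c13.png',cv2.cvtColor(cv2.resize(p[145:225,205:445],None,fx=3.3,fy=3.3,interpolation=cv2.INTER_CUBIC),cv2.COLOR_RGB2BGR))
E
```

```text
[203.5, 202.5, 202.5, 202.5, 202.5, 201.5, 201.5, 201.5, 201.5] x mid 0.5372 y 0.0261 slope -0.057
[198.5, 198.5, 198.5, 198.5, 198.5, 198.5, 199.5, 199.5] x mid 0.541 y -0.0667 slope 0.041
[199.5, 199.5, 199.5, 199.5, 199.5, 199.5, 199.5, 198.5] x mid 0.5399 y -0.164 slope -0.018
```

View pics/c13.png

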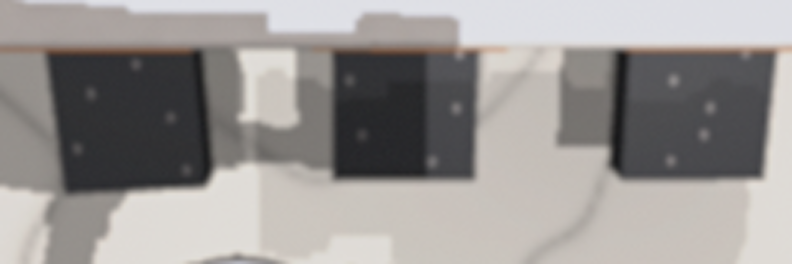

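The bay 1 slab was knocked after insertion. It now sits about 3–4 mm out, skewed about 0.06 rad, with its end 7 mm to the right. I'll re-grip it square and push it home again.

Request:
carry_out(commands=[[[0, -0.043, 0], 0, 0.9], [[0, -0.0435, 0], 0, 0.9], [[0, 0, 0.05], 0, 0.9], [[0, 0, 0.05], 0, 0.9], [[0, 0, 0.045], 0, 0.9], [[0, 0, 0.025], 0, 0.9], [[0, 0, 0.017], 0, 0.9], [[0, 0, 0], 0, 0.9], [[0, 0, 0], 0, 0], [[0, 0, 0], 0, 0], [[0, 0, 0], 0, 0], [[0, 0, 0], 0, 0], [[0, 0, 0], 0, 0], [[0, 0, 0], 0, 0]], newtons=35)

```text
time: 53.82
tool_pos: [0.5627, 0.033, 0.0533]
tool_rot: [3.141, -0.001, -0.002]
contact_force: [-1.7, -1.5, 5.7]
opening: 0.0496
grip_force: 34.9
```

Request:
carry_out(commands=[[[0.002, 0, 0], 0, 0], [[0.002, 0, 0], 0, 0], [[0.002, 0, 0], 0, 0], [[0, 0, 0], 0, 0]])

```text
time: 54.32
tool_pos: [0.566, 0.0334, 0.0533]
tool_rot: [3.142, 0.005, -0.002]
contact_force: [-11.7, -1.4, 14.1]
opening: 0.0497
grip_force: 34.9
```

Request:
carry_out(commands=[[[0.002, 0, 0], 0, 0], [[0, 0, 0], 0, 0], [[-0.004, 0, 0], 0, 0.75], [[0, 0, 0], 0, 0.75], [[0, 0, 0], 0, 0.75], [[0, 0, -0.03], 0, 0.75], [[0, 0, -0.05], 0, 0.5], [[0, 0, -0.05], 0, 0.5], [[0, 0.043, -0.05], 0, 0.5], [[-0.002, 0.043, 0], 0, 0.5], [[0, 0, 0], 0, 0.5], [[0, 0, 0], 0, 0.5]])

```text
time: 55.82
tool_pos: [0.5642, -0.0501, 0.2295]
tool_rot: [-3.141, 0.001, -0.003]
contact_force: [0.8, 1.1, -0.9]
opening: 0.0458
grip_force: 0.0
```

```bash
python3 - <<'E'
from h import *
c=robot.read_camera('wrist');s=robot.observe();print(s['tool_pos'],s['tool_rot'],s['time'])
p=c['pixels']
for y0 in (.0335,-.0663,-.166):
    P=[];
    for y in np.arange(-.018,.019,.004)+y0:
        xs=np.arange(.515,.57,.0005);best=[]
        T=np.eye(4);T[:3,:3]=R.from_euler('xyz',s['tool_rot']).as_matrix();T[:3,3]=s['tool_pos'];M=np.linalg.inv(T@c['T_tool_cam'])
        q=(M@np.c_[xs,np.full_like(xs,y),np.full_like(xs,.05),np.ones_like(xs)].T)
        u=(c['cx']+c['fx']*q[0]/-q[2]).astype(np.float32);v=(c['cy']-c['fy']*q[1]/-q[2]).astype(np.float32)
        g=cv2.remap(p.max(2),u[None],v[None],cv2.INTER_LINEAR)[0].astype(int)
        i=np.argmax(g[:-6]-g[6:]);P.append((y,xs[i]+.0015))
    P=np.array(P);f=np.polyfit(P[:,0],P[:,1],1);print(np.median(P[:,1]).round(4),P[:,1].round(3),f[0].round(3))
cv2.imwrite('pics/c14.png',cv2.cvtColor(cv2.resize(p[0:225,150:450],None,fx=2.6,fy=2.6,interpolation=cv2.INTER_CUBIC),cv2.COLOR_RGB2BGR))
E
```

```text
[ 0.56420219 -0.04965365  0.2294124 ] [-3.14095843e+00  1.00731932e-03 -1.80084089e-03] 55.875
0.5407 [0.541 0.541 0.541 0.541 0.54  0.54  0.541 0.54  0.54  0.54 ] -0.016
0.541 [0.54  0.54  0.541 0.54  0.541 0.541 0.541 0.541 0.541 0.541] 0.014
0.5405 [0.54 0.54 0.54 0.54 0.54 0.54 0.54 0.54 0.54 0.54] 0.0
```

```bash
python3 -c "
from cell import robot
print(robot.hand_in())"
```

```text
the job is handed in; nothing more can be done
None
```

I handed the job in at about 56 s with everything done; the hand-in returned no verdict. All three cured samples lie on the pad, the three fresh ones are home in the bays, the dial is at 40 s by the image, and RESET, LAMP and START were pressed in order. The bay 1 sample got knocked out of line late in the run and I re-seated it after the key presses. I also viewed 16 pictures, two over the limit of 14.

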